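# Sort steel packers by length into their rows

## Robot

A 6-joint arm with a two-finger parallel gripper is mounted at the origin on a cart in front of the work surface, level with it; the furniture and walls round the work are solid. World frame = base frame: x ahead of the robot, y to its left, z up, the work surface at z = 0. Lengths are in m, angles in rad, forces in N, time in s.
With the tool pointing down it reaches from about 0.375 to 0.975 m from the base axis. Payload 3.8 kg.
Tool frame: the origin (TCP) lies at the very end of the fingers, on their centre line; the grasp point (between the pads) lies 19 mm behind it; z points along the fingers, y is the line along which they close (so a half turn about z gives the same grasp; the last joint's range is limited). The gripper opens to 88 mm and grips with 3 to 60 N. Pads are 18 mm wide; open, the fingers measure 123 mm over their backs; the gripper's body (75 mm by 187 mm) begins 45 mm behind the grasp point.
Start: joints at [1.203, 0.264, 1.604, -0, 1.274, -0.037], TCP at [0.219, 0.638, 0.239] pointing down, gripper open.
Joint ranges: [-2.63, 2.63], [-0.94, 2.18], [0.31, 2.57], [-1.31, 4.45], [0, 2.66], [-2.55, 2.55]. Speed limits (rad/s): [2.57, 2.57, 3.14, 3.14, 3.14, 3.14].

## Interface

Orientations are given as [roll, pitch, yaw] about the fixed x, y, z axes, in that order (R = Rz(yaw) Ry(pitch) Rx(roll)).
In Python, from cell import ctrl gives the robot as it stands.
- The arm moves only by the shell command python3 nudge.py 'ROWS'. ROWS is rows parted by semicolons, their numbers by spaces, 1 to 10 of them, each of 5 numbers: the finger opening in m, then dx, dy, dz in m, then a turn about the tool's z in rad; each row is the pose to reach, as a shift and turn from the pose commanded when the command began, along the tool's axes at that moment; what a row does not reach only later rows make up. A row lasts 1/10 s, in which the tool goes at most 0.05 m and 0.15 rad, less where a joint would pass 70% of its speed; a pose out of reach is approached as far as the arm can. The fingers move at their own pace and stop on an object; the grip force is fixed at half the most. Time passes only in rows, so rows that do not move let the fingers close. It prints the time, the measured TCP pose, the force, the opening and the grip force at its end.
- ctrl.get_obs(): the state, without advancing time (a new reading comes with each control period).
- ctrl.camera(name): name is "side" or "top"; returns the picture (384x512x3 uint8, red, green, blue); there is no depth.
- ctrl.camera_model(name): a dict with "fx", "fy", "cx", "cy" (pixels), "k1" (the pictures are not rectified: a ray, as slopes to the right and down, at radius r is drawn at 1 + k1 r^2 times it, then the intrinsics apply), "rvec" (rotation vector, rad) and "tvec" (3), from world to camera coordinates, as OpenCV has them. Camera axes: x right, y down, z forward; pixel columns grow to the right and rows downward; lengths in m; the calibration is good to about 2 mm. A picture is of the moment at which its call begins. camera_model takes no time and is no camera call.
- ctrl.close_job(): hands the job in; it is judged then, once.
The state is a dict: "t": time; "joint_positions": joint angles; "joint_velocities": joint speeds; "tau": joint torques, N m; "tool_pos": TCP position; "tool_rot": TCP orientation; "force": force on the tool from outside, world axes, zero at the start; "wrist_torque": the same for the moment, N m; "width": finger opening in m; "grasp_force": force on a finger pad.
Only numpy, scipy, OpenCV 4.12 (cv2) and the standard library are available. Lean on these libraries where they do the work, as an engineer would, in place of code of your own. Each camera call takes 0.05 s, during which the arm holds its last target. There are 200 camera calls.

## Task

Two steel packers of different length stand in the wooden stands. Put each into the channel that already holds a packer of its own length: lay it lengthwise in behind that one and push it along so that the first packer goes fully home against the closed end and the new one sits right up against it. Leave the tape roll, the punch and the bolt alone.

Things in the scene. Friction and masses are not known exactly. Their poses are not given: they have to be found in the camera images.
- long_packer: loose long packer standing in a wooden stand, to be sorted: plain steel bar block 64 mm long (its x axis), 24 mm wide (y), 30 mm high (z), 0.34 kg give or take 30 %, edges slightly rounded; origin at the centre of its underside. Either way round is the same.
- long_packer_mid (a point): centre of the long packer, 15 mm above its underside
- stand_long: fixed wooden stand holding the long packer: two cheeks 60 mm long, 14 mm thick, 28 mm apart, tops 39 mm above the bench, cover the packer's long sides; its floor is 8 mm high, so the packer's top is at 38 mm. The packer's ends are open (stick out 2 mm): lift it by its ends. Origin at the centre of the underside, x along the slot
- row_long: fixed metal channel for long packers, 124 mm long inside, open on top and at its mouth (-x end), closed by a stop block at +x; 31 mm wide between rails 10 mm high over the channel floor, itself 8 mm thick; 47 mm wide outside. It stands on a steel plate 6 mm above the bench. Origin at mid-length on its underside, x from mouth to stop.
- row_long_stop (a point): on the floor of row_long, mid-width, at the face of the closed end; axes as the row's. Two packers end to end fill the channel, the second standing out 4 mm at the mouth. A 16 mm wide strap bridges the channel, centred 20 mm before this face, underside 34 mm and top 40 mm above the channel floor
- row_long_mouth (a point): on the floor of row_long, mid-width, at the open mouth, 124 mm in -x from the stop, where the rails flare slightly; the channel floor ends here in an 8 mm step down to the plate, whose front edge lies within 50 mm before it, 6 mm above the bench. The front plank of the bench between the rows and the stands is clear
- long_in_row: the long packer already lying lengthwise in row_long, the same block as the loose one (64 x 24 x 30 mm), loose, some 8 to 22 mm short of the stop; it slides when pushed with a few newtons; origin at the centre of its underside, x along its length
- long_in_row_mid (a point): centre of that packer, 15 mm above its underside
- short_packer: loose short packer standing in a wooden stand, to be sorted: plain steel bar block 46 mm long (its x axis), 24 mm wide (y), 30 mm high (z), 0.25 kg give or take 30 %, edges slightly rounded; origin at the centre of its underside. Either way round is the same.
- short_packer_mid (a point): centre of the short packer, 15 mm above its underside
- stand_short: fixed wooden stand holding the short packer: two cheeks 42 mm long, 14 mm thick, 28 mm apart, tops 39 mm above the bench, cover the packer's long sides; its floor is 8 mm high, so the packer's top is at 38 mm. The packer's ends are open (stick out 2 mm): lift it by its ends. Origin at the centre of the underside, x along the slot
- row_short: fixed metal channel for short packers, 88 mm long inside, open on top and at its mouth (-x end), closed by a stop block at +x; 31 mm wide between rails 10 mm high over the channel floor, itself 8 mm thick; 47 mm wide outside. It stands on a steel plate 6 mm above the bench. Origin at mid-length on its underside, x from mouth to stop.
- row_short_stop (a point): on the floor of row_short, mid-width, at the face of the closed end; axes as the row's. Two packers end to end fill the channel, the second standing out 4 mm at the mouth. A 16 mm wide strap bridges the channel, centred 20 mm before this face, underside 34 mm and top 40 mm above the channel floor
- row_short_mouth (a point): on the floor of row_short, mid-width, at the open mouth, 88 mm in -x from the stop, where the rails flare slightly; the channel floor ends here in an 8 mm step down to the plate, whose front edge lies within 50 mm before it, 6 mm above the bench. The front plank of the bench between the rows and the stands is clear
- short_in_row: the short packer already lying lengthwise in row_short, the same block as the loose one (46 x 24 x 30 mm), loose, some 8 to 22 mm short of the stop; it slides when pushed with a few newtons; origin at the centre of its underside, x along its length
- short_in_row_mid (a point): centre of that packer, 15 mm above its underside
- punch: bystander: dark centre punch, 12 x 122 x 12 mm, lying on the back of the bench; origin at the centre of its underside
- tape_roll: bystander: roll of masking tape lying flat on the back of the bench, 120 mm across, 48 mm high; origin at the centre of its underside
- bolt_2: bystander: dark hex bolt 56 mm long, lying at the front of the bench; origin at the centre of its underside

How it is judged:
At the end, for the whole second after the job is handed in: In each channel both packers of that length lie lengthwise on the floor (within 0.2 rad), the first within 6 mm of the closed end and the loose one behind it with its centre within 10 mm of its place when all touch, all released and at rest (x of long_in_row_mid in the frame of row_long_stop between -0.038 and -0.026 m and y of long_in_row_mid in the frame of row_long_stop between -0.008 and 0.008 m and z of each of long_in_row_mid, long_packer_mid in the frame of row_long_stop below 0.02 m and angle between the x axis of each of long_in_row, long_packer and the x axis of row_long, either way round below 0.2 rad and linear speed of each of long_in_row, long_packer, short_in_row, short_packer below 0.02 m/s and x of long_packer_mid in the frame of row_long_stop between -0.106 and -0.09 m and y of long_packer_mid in the frame of row_long_stop between -0.008 and 0.008 m and x of short_in_row_mid in the frame of row_short_stop between -0.029 and -0.017 m and y of short_in_row_mid in the frame of row_short_stop between -0.008 and 0.008 m and z of each of short_in_row_mid, short_packer_mid in the frame of row_short_stop below 0.02 m and angle between the x axis of each of short_in_row, short_packer and the x axis of row_short, either way round below 0.2 rad and x of short_packer_mid in the frame of row_short_stop between -0.079 and -0.063 m and y of short_packer_mid in the frame of row_short_stop between -0.008 and 0.008 m).
It fails at once if the punch is moved more than 30 mm (distance of punch from where it was at the start of the episode above 0.03 m).
It fails at once if the tape roll is moved more than 30 mm (distance of tape_roll from where it was at the start of the episode above 0.03 m).
It fails at once if the bolt is moved more than 30 mm (distance of bolt_2 from where it was at the start of the episode above 0.03 m).
It also fails if it takes over 72 s, if anything falls off the work surface, if the arm or the gripper's body presses on something with over 40 N, if the wrist force passes 120 N, or if a joint passes its speed limit or range.

## Working session

There is one attempt and no reset: what is moved stays moved. The work goes in short steps, Python scripts to look and compute and a shell command to move; the robot and the scene stay as the last step left them, time stands still between calls to the robot, and variables do not carry over. Pictures are saved under pics/ and viewed, at most 10 in all, crops included, and the job is handed in when it is done.

```bash
ls; mkdir -p pics
python3 - <<'E'
from cell import ctrl
import cv2
for n in("top","side"):
    cv2.imwrite(f"pics/{n}0.png",cv2.resize(ctrl.camera(n)[:,:,::-1],(800,600),interpolation=cv2.INTER_CUBIC)); print(n,ctrl.camera_model(n))
print(ctrl.get_obs())
E
```

```text
cell.py
nudge.py
pics
top {'fx': 493.94659244716786, 'fy': 493.94659244716786, 'cx': 264.04158982368733, 'cy': 192.563709312766, 'k1': 0.04390644441253547, 'rvec': array([ 2.16508847, -2.15011524,  0.13302761]), 'tvec': array([-0.05831238,  0.49607202,  1.39501259])}
side {'fx': 472.4062160218591, 'fy': 472.4062160218591, 'cx': 254.6959428541804, 'cy': 199.11832179021695, 'k1': -0.0868391064131834, 'rvec': array([ 2.10768496, -0.58081251,  0.33882566]), 'tvec': array([-0.45761939,  0.12665548,  1.08416078])}
{'t': 0.1, 'joint_positions': array([ 1.20306240e+00,  2.64686748e-01,  1.60520928e+00, -1.53487301e-05,
        1.27365887e+00, -3.69180234e-02]), 'joint_velocities': array([ 7.87978401e-04, -1.79830060e-03, -3.17202882e-03,  5.79446365e-05,
        2.24051662e-03,  1.29277659e-04]), 'tau': array([ 9.51566144e-04, -5.03613424e+01, -3.58072650e+01,  7.32914940e-02,
        2.33462040e-02, -3.31689364e-05]), 'tool_pos': array([0.21904641, 0.63781864, 0.23752166]), 'tool_rot': array([-3.1396312e+00, -5.7768416e-05,  2.8107812e+00]), 'force': array([-0.96831304, -0.01397663, -0.40822338]), 'wrist_torque': array([ 0.04253224,  0.02756044, -0.04353533]), 'grasp_force': 0.0, 'width': 0.08823202609728649}
```

```bash
sleep 8; ls pics
```

```text
(no output)
```

View pics/top0.png

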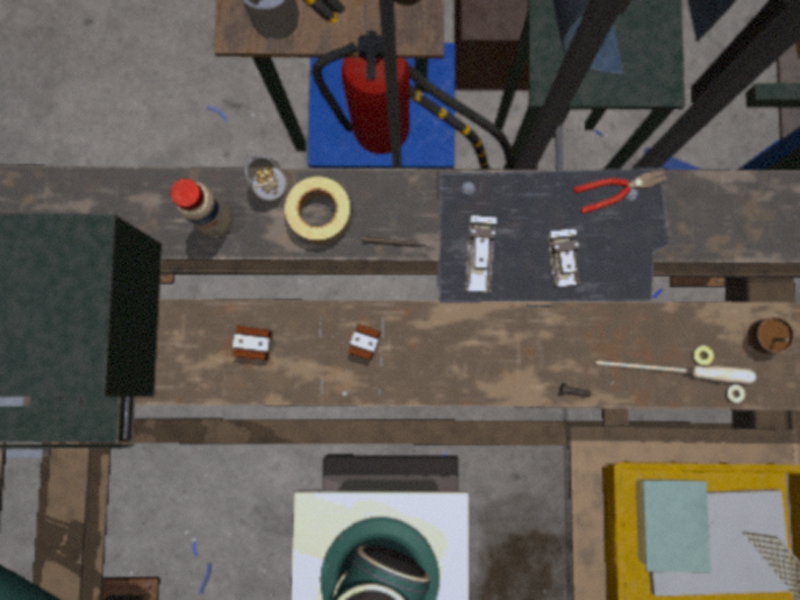

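View pics/side0.png

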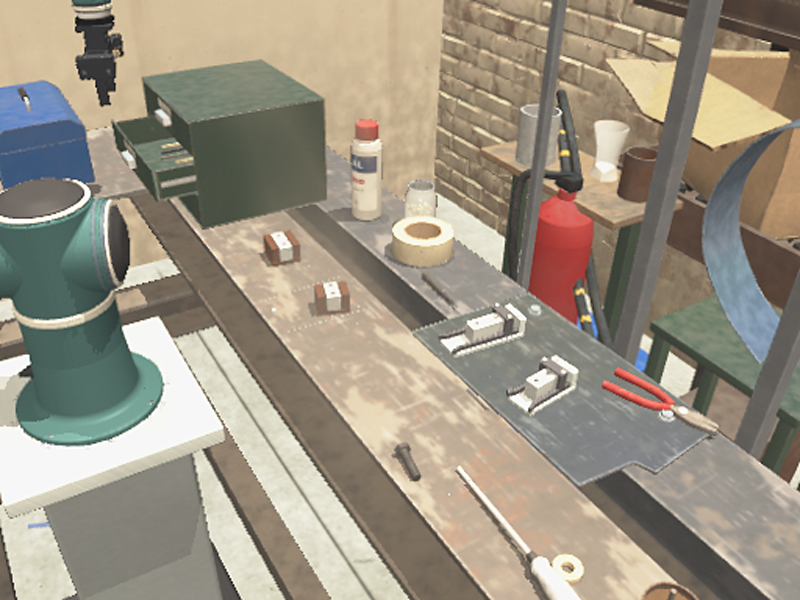

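Top view (800x600): long stand at (251,343), short stand at (364,342), long row (481,253) with mouth down at y≈290, short row (564,258), mouth ≈285. The cabinet is at left and the bolt at (574,391). The side view shows the same, with the gripper behind the cabinet. Next come close crops.

```bash
cat > h.py <<'E'
import numpy as np, cv2
from cell import ctrl
def cam(n):
    m=ctrl.camera_model(n); R=cv2.Rodrigues(m["rvec"])[0]
    return m,R,m["tvec"]
def proj(n,P):
    m,R,t=cam(n); c=np.atleast_2d(P)@R.T+t; s=c[:,:2]/c[:,2:]
    s=s*(1+m["k1"]*(s**2).sum(1,keepdims=True)); return s*[m["fx"],m["fy"]]+[m["cx"],m["cy"]]
def ray(n,uv):
    m,R,t=cam(n); d=(np.array(uv,float)-[m["cx"],m["cy"]])/[m["fx"],m["fy"]]; s=d.copy()
    for _ in range(20): s=d/(1+m["k1"]*(s@s))
    return -R.T@t, R.T@np.r_[s,1]
def onz(n,uv,z):
    o,d=ray(n,uv); return o+d*(z-o[2])/d[2]
def tri(a,b):  # pixel in top, pixel in side
    o,d=ray("top",a); p,e=ray("side",b); d/=np.linalg.norm(d); e/=np.linalg.norm(e)
    s,t=np.linalg.lstsq(np.c_[d,-e],p-o,rcond=None)[0]
    return (o+s*d+p+t*e)/2, np.linalg.norm(o+s*d-p-t*e)
E
python3 - <<'E'
from h import *
t=ctrl.camera("top")[:,:,::-1];s=ctrl.camera("side")[:,:,::-1]
np.save("t.npy",t);np.save("s.npy",s)
f=lambda im,x,y,w,h:cv2.resize(im[y:y+h,x:x+w],(400,300),interpolation=cv2.INTER_NEAREST)
# top crops 5x (80x60), side crops 4x (100x75)
a=np.vstack([np.hstack([f(t,293,132,80,60),f(t,145,195,100,75)]),np.hstack([f(s,275,185,100,75),f(s,155,135,80,60)])])
cv2.imwrite("pics/c1.png",a)
for uv in [(70,137),(160*.64,243*.64)]: print(onz("top",uv,0.25))
for uv in [(200*.64,227*.64),(325*.64,97*.64),(265*.64,60*.64)]: print(onz("side",uv,0),onz("side",uv,.25))
E
```

```text
[0.60340706 0.42231649 0.25      ]
[0.55793873 0.34153447 0.25      ]
[0.31977259 0.43829237 0.        ] [ 0.19000544 -0.03630498  0.25      ]
[0.93459829 1.07848146 0.        ] [0.59236612 0.38265426 0.25      ]
[0.93575335 1.55393462 0.        ] [0.59312202 0.6938053  0.25      ]
```

View pics/c1.png

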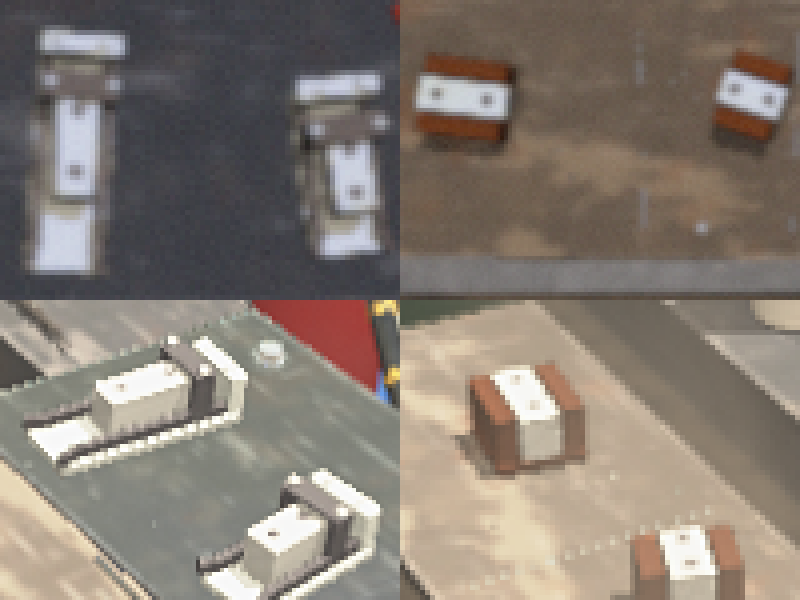

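Crop composite (top at 5x and 4x, side at 4x and 5x): both rows have the first packer partly in, under a grey strap, with the mouth floor visible as white. The loose packers are white between brown cheeks, with two dot marks each. Next I measure with masks.

```bash
cat > meas.py <<'E'
from h import *
t=np.load("t.npy");s=np.load("s.npy")
def blobs(im,roi,thr):
    x,y,w,h=roi; g=im[y:y+h,x:x+w].astype(int)
    m=((g.min(2)>thr)&(g.max(2)-g.min(2)<45)).astype(np.uint8)
    big=cv2.resize(g.astype(np.uint8),None,fx=4,fy=4,interpolation=cv2.INTER_CUBIC).astype(int)
    m=((big.min(2)>thr)&(big.max(2)-big.min(2)<45)).astype(np.uint8)
    m=cv2.morphologyEx(m,cv2.MORPH_CLOSE,np.ones((13,13)))
    out=[]
    for c in cv2.findContours(m,cv2.RETR_EXTERNAL,cv2.CHAIN_APPROX_NONE)[0]:
        if cv2.contourArea(c)<300: continue
        b=cv2.boxPoints(cv2.minAreaRect(c)); out.append(((b+.5)/4-.5+[x,y],cv2.contourArea(c)/16))
    return out
if __name__=="__main__":
    np.set_printoptions(precision=4,suppress=True)
    print("stands top")
    for b,a in blobs(t,(145,195,100,75),150):
        P=np.array([onz("top",p,.038) for p in b]); e=P[1]-P[0],P[2]-P[1]
        e=max(e,key=np.linalg.norm)
        print(b.mean(0),a,P.mean(0),[np.linalg.norm(P[1]-P[0]),np.linalg.norm(P[2]-P[1])],np.arctan2(e[1],e[0]))
    print("rows top")
    for b,a in blobs(t,(293,132,90,60),140):
        P=np.array([onz("top",p,.044) for p in b])
        print(b.round(1).tolist(),a,P.mean(0),[np.linalg.norm(P[1]-P[0]),np.linalg.norm(P[2]-P[1])])
    print("side stands")
    for b,a in blobs(s,(155,135,80,80),205): print(b.round(1).tolist(),b.mean(0),a)
    print("cab",tri((107*.64,215*.64),(325*.64,97*.64)),onz("top",(160*.64,320*.64),0))
    for k,z in dict(stop=.044,mid=.038).items(): pass
E
python3 meas.py
```

```text
stands top
[160.0456 218.7975] 168.46875 [0.4183 0.2406 0.038 ] [np.float64(0.02365592280981163), np.float64(0.06395352980671094)] -1.6912647304333868
[232.4375 218.1875] 120.1875 [0.4213 0.0348 0.038 ] [np.float64(0.022748057969210523), np.float64(0.04614744516481354)] -1.8857394915858983
rows top
[[356.9, 160.1], [368.1, 160.1], [368.1, 182.6], [356.9, 182.6]] 179.59375 [ 0.5581 -0.3369  0.044 ] [np.float64(0.03225496618682474), np.float64(0.06539421356164613)]
[[299.0, 185.5], [301.3, 151.0], [313.1, 151.8], [310.8, 186.3]] 313.3125 [ 0.5651 -0.1751  0.044 ] [np.float64(0.10086264684205166), np.float64(0.033997877971945686)]
[[351.7, 147.5], [368.1, 145.6], [368.6, 150.0], [352.2, 151.8]] 59.34375 [ 0.6242 -0.3314  0.044 ] [np.float64(0.047640297679042536), np.float64(0.012873527354911988)]
[[300.7, 141.5], [301.0, 137.3], [317.4, 138.6], [317.0, 142.8]] 59.90625 [ 0.6489 -0.1841  0.044 ] [np.float64(0.01261008874467839), np.float64(0.047425644544716046)]
side stands
[[206.3, 181.1], [214.6, 178.7], [217.7, 189.2], [209.4, 191.7]] [211.9888 185.1654] 77.34375
[[172.9, 149.8], [178.8, 145.8], [186.3, 156.9], [180.4, 160.9]] [179.5919 153.3533] 76.71875
cab (array([0.6103, 0.4305, 0.2334]), np.float64(0.0100257319653779)) [0.4609 0.4178 0.    ]
```

Run:
```python
from meas import *
np.set_printoptions(precision=4,suppress=True)
print("packer tops tri", tri((160.05,218.8),(179.6,153.35)),tri((232.44,218.19),(211.99,185.17)))
def rect(im,name,roi,thr,z):
    for b,a in blobs(im,roi,thr):
        P=np.array([onz(name,p,z) for p in b]);i=0 if np.linalg.norm(P[1]-P[0])>np.linalg.norm(P[2]-P[1]) else 1
        e=P[i+1]-P[i]; print(roi,b.round(1).tolist(),P.mean(0),np.linalg.norm(P[1]-P[0]),np.linalg.norm(P[2]-P[1]),"dir",np.arctan2(e[1],e[0])%np.pi)
for thr in(150,165,180):
    print(thr)
    rect(t,"top",(298,149,24,24),thr,.044)   # long in row
    rect(t,"top",(298,171,24,18),thr,.014)   # long floor
    rect(t,"top",(352,157,24,19),thr,.044)
    rect(t,"top",(352,173,24,14),thr,.014)
for nm,(a,b,h) in {"long":((300.7,141.5),(317.0,142.8),(305.7,186.2)),"short":((352.2,151.8),(368.6,150.),(363.4,182.6))}.items():
    for z in(.024,.034,.044,.054):
        p,q=onz("top",a,z),onz("top",b,z); c=(p+q)/2; m=onz("top",h,.014); d=c-m;w=p-q
        print(nm,z,c,m,np.hypot(*d[:2]),np.arctan2(d[1],d[0]),"perp",np.arctan2(w[1],w[0])-np.pi/2)
print(ctrl.get_obs()["t"])
```

```text
packer tops tri (array([0.4183, 0.2407, 0.0373]), np.float64(8.828312247641355e-05)) (array([0.4216, 0.0347, 0.0369]), np.float64(0.0004985366713795487))
150
(298, 149, 24, 24) [[303.5, 170.3], [304.0, 151.6], [312.5, 151.8], [311.9, 170.6]] [ 0.5872 -0.1808  0.044 ] 0.055000235118003865 0.024401511467524537 dir 3.1109716423435194
(298, 171, 24, 18) [[299.3, 185.3], [300.0, 172.3], [311.3, 172.9], [310.6, 185.9]] [ 0.5391 -0.1754  0.014 ] 0.038626339452650094 0.033078035098222366 dir 3.087868716113645
(352, 157, 24, 19) [[358.0, 161.3], [366.2, 159.9], [368.6, 175.0], [360.4, 176.3]] [ 0.5675 -0.3394  0.044 ] 0.02398835685407063 0.04424165969694267 dir 0.1385699869543009
(352, 173, 24, 14) [[356.9, 172.6], [367.9, 172.6], [367.9, 182.4], [356.9, 182.4]] [ 0.545  -0.3423  0.014 ] 0.032116362195223076 0.028859160042324195 dir 1.5770468676889813
165
(298, 149, 24, 24) [[303.7, 170.1], [304.4, 151.8], [312.3, 152.1], [311.6, 170.4]] [ 0.5871 -0.1809  0.044 ] 0.053585563175393584 0.02279667758045462 dir 3.1004349792393233
(298, 171, 24, 18) [[299.6, 185.2], [300.3, 172.6], [311.0, 173.2],
[... 1491 characters left out ...]
3309 -0.05580851703055278 perp -0.07511562175831865
long 0.054 [ 0.6404 -0.1826  0.054 ] [ 0.5181 -0.1765  0.014 ] 0.1224148145875575 -0.04942226573858939 perp -0.07511562175831643
short 0.024 [ 0.622  -0.3358  0.024 ] [ 0.5299 -0.345   0.014 ] 0.09260175460477449 0.09939268515174897 perp 0.11684956402586422
short 0.034 [ 0.6199 -0.3339  0.034 ] [ 0.5299 -0.345   0.014 ] 0.09071607180624804 0.12332074158337594 perp 0.11684956402586777
short 0.044 [ 0.6178 -0.3319  0.044 ] [ 0.5299 -0.345   0.014 ] 0.08888451473237724 0.14824969660168497 perp 0.11684956402586422
short 0.054 [ 0.6157 -0.3299  0.054 ] [ 0.5299 -0.345   0.014 ] 0.08711049753987374 0.17421070858183899 perp 0.11684956402586333
0.2
```

Heights agree: the tops triangulate to 37 mm, and widths and lengths match. Plan: lift each packer by its ends, set it on the clear plank lengthwise, regrip by its sides, lower it behind the first packer and push it along while held.

```bash
cat > d.py <<'E'
import sys,numpy as np
from cell import ctrl
o=ctrl.get_obs();p=o["tool_pos"];psi=o["tool_rot"][2];phi=psi-np.pi/2
R=np.array([[np.cos(psi),np.sin(psi),0],[np.sin(psi),-np.cos(psi),0],[0,0,-1]])
print("at",p.round(4),"phi",round((phi+np.pi)%(2*np.pi)-np.pi,3),"q",o["joint_positions"].round(2),"F",o["force"].round(1),"w",round(o["width"],4),"t",o["t"])
for a in sys.argv[1:]:
    x=[float(v) for v in a.split()]; d=R.T@(np.array(x[:3])-p); t=-((x[3]-phi+np.pi)%(2*np.pi)-np.pi)
    print(a,"->",d.round(4),"turn",round(t,3),"rows",round(max(np.linalg.norm(d)/.05,abs(t)/.15),1))
E
python3 nudge.py '0.088 0 0 -0.05 0; 0.088 0 0 -0.10 0; 0.088 0 0 -0.15 0; 0.088 0 0 -0.15 0'; python3 d.py "0.418 0.2405 0.39 1.45" "0.418 0.2405 0.1 1.45"  "0.418 0.2405 0.012 1.45"
```

```text
t: 0.6
tool_pos: [0.2203, 0.6411, 0.3992]
tool_rot: [3.126, 0.001, 2.811]
force: [0.5, 0.0, 1.1]
width: 0.088
grasp_force: 0.0
at [0.2203 0.6411 0.3992] phi 1.24 q [ 1.2   0.21  1.38  0.    1.53 -0.04] F [0.5 0.  1.1] w 0.088 t 0.6
0.418 0.2405 0.39 1.45 -> [-0.3171 -0.3147  0.0092] turn -0.21 rows 8.9
0.418 0.2405 0.1 1.45 -> [-0.3171 -0.3147  0.2992] turn -0.21 rows 10.8
0.418 0.2405 0.012 1.45 -> [-0.3171 -0.3147  0.3872] turn -0.21 rows 11.8
```

```bash
python3 nudge.py '0.088 -0.317 -0.315 0.01 -0.21; 0.088 -0.317 -0.315 0.01 -0.21; 0.088 -0.317 -0.315 0.01 -0.21; 0.088 -0.317 -0.315 0.01 -0.21; 0.088 -0.317 -0.315 0.01 -0.21; 0.088 -0.317 -0.315 0.01 -0.21; 0.088 -0.317 -0.315 0.01 -0.21; 0.088 -0.317 -0.315 0.01 -0.21; 0.088 -0.317 -0.315 0.01 -0.21; 0.088 -0.317 -0.315 0.01 -0.21' >/dev/null; python3 nudge.py '0.088 0 0 0.05 0; 0.088 0 0 0.10 0; 0.088 0 0 0.15 0; 0.088 0 0 0.20 0; 0.088 0 0 0.25 0; 0.088 0 0 0.27 0; 0.088 0 0 0.27 0; 0.088 0 0 0.27 0; 0.088 0 0 0.27 0'; python3 d.py "0.418 0.2405 0.012 1.45"
python3 - <<'E'
from h import *
import sys
t=ctrl.camera("top")[:,:,::-1];s=ctrl.camera("side")[:,:,::-1]
a=np.hstack([cv2.resize(t[185:260,120:220],(400,300)),cv2.resize(s[95:185,120:240],(400,300))]);cv2.imwrite("pics/c2.png",a)
E
```

```text
t: 2.5
tool_pos: [0.4182, 0.2387, 0.1107]
tool_rot: [3.139, 0.003, 3.021]
force: [-0.5, -0.5, 0.3]
width: 0.0879
grasp_force: 0.0
at [0.4182 0.2387 0.1107] phi 1.45 q [ 0.47  0.01  2.14  0.    0.98 -0.98] F [-0.5 -0.5  0.3] w 0.0879 t 2.5
0.418 0.2405 0.012 1.45 -> [0.0004 0.0018 0.0987] turn 0.0 rows 2.0
```

View pics/c2.png

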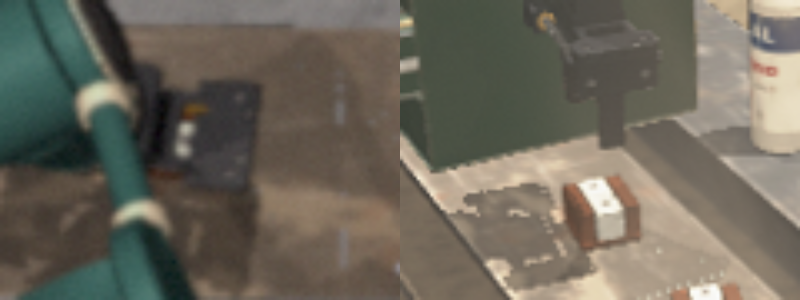

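The gripper is squarely above the long stand (top view about (205,135) in the crop), clear of the cabinet. Now I descend and grip.

```bash
python3 nudge.py '0.088 0 0.002 0.04 0; 0.088 0 0.002 0.07 0; 0.088 0 0.002 0.09 0; 0.088 0 0.002 0.098 0; 0.088 0 0.002 0.098 0; 0.088 0 0.002 0.098 0'; python3 nudge.py '0.05 0 0 0 0; 0.05 0 0 0 0; 0.05 0 0 0 0; 0.05 0 0 0 0; 0.05 0 0 0 0; 0.05 0 0 0 0'
```

```text
t: 3.2
tool_pos: [0.4183, 0.2402, 0.0121]
tool_rot: [3.14, 0.002, 3.021]
force: [0.7, -0.6, 0.4]
width: 0.0881
grasp_force: 0.0
t: 3.8
tool_pos: [0.4175, 0.2398, 0.0114]
tool_rot: [3.141, 0.001, 3.021]
force: [-1.1, -0.8, 7.0]
width: 0.0634
grasp_force: 30.0
```

Gripped at 63.4 mm. Now I lift straight out.

```bash
python3 nudge.py '0.05 0 0 -0.01 0; 0.05 0 0 -0.03 0; 0.05 0 0 -0.06 0; 0.05 0 0 -0.09 0; 0.05 0 0 -0.09 0; 0.05 0 0 -0.09 0'; python3 d.py "0.42 -0.11 0.1 -0.06" "0.42 -0.11 0.0045 -0.06"
```

```text
t: 4.4
tool_pos: [0.417, 0.2395, 0.1007]
tool_rot: [3.141, 0.001, 3.021]
force: [-0.0, -0.5, -3.0]
width: 0.064
grasp_force: 30.0
at [0.417  0.2395 0.1007] phi 1.45 q [ 0.47  0.03  2.15 -0.    0.97 -0.98] F [-0.  -0.5 -3. ] w 0.064 t 4.4
0.42 -0.11 0.1 -0.06 -> [-0.0451 -0.3466  0.0007] turn 1.51 rows 10.1
0.42 -0.11 0.0045 -0.06 -> [-0.0451 -0.3466  0.0962] turn 1.51 rows 10.1
```

```bash
python3 nudge.py '0.05 -0.005 -0.035 0 0.15; 0.05 -0.009 -0.07 0 0.3; 0.05 -0.0135 -0.105 0 0.45; 0.05 -0.018 -0.14 0 0.6; 0.05 -0.0225 -0.175 0 0.75; 0.05 -0.027 -0.21 0 0.9; 0.05 -0.0315 -0.245 0 1.05; 0.05 -0.036 -0.28 0 1.2; 0.05 -0.0405 -0.315 0 1.35; 0.05 -0.045 -0.347 0 1.5'; python3 nudge.py '0.05 0 0 0.03 0.01; 0.05 0 0 0.06 0.01;0.05 0 0 0.06 0.01; 0.05 0 0 0.06 0.01; 0.05 0 0 0.06 0.01'; python3 d.py "0.42 -0.11 0.0045 -0.06"
```

```text
t: 5.4
tool_pos: [0.4176, -0.1113, 0.0983]
tool_rot: [-3.137, -0.001, 1.514]
force: [0.4, 0.5, -2.6]
width: 0.0642
grasp_force: 30.0
t: 5.9
tool_pos: [0.4202, -0.1103, 0.0412]
tool_rot: [3.141, 0.0, 1.511]
force: [-0.6, -0.3, -2.3]
width: 0.064
grasp_force: 30.0
at [ 0.4202 -0.1103  0.0412] phi -0.059 q [-0.31  0.03  2.28 -0.    0.83 -0.25] F [-0.6 -0.3 -2.3] w 0.064 t 5.9
0.42 -0.11 0.0045 -0.06 -> [ 0.0003 -0.0002  0.0367] turn 0.001 rows 0.7
```

```bash
python3 nudge.py '0.05 0 0 0.02 0; 0.05 0 0 0.03 0;0.05 0 0 0.035 0; 0.05 0 0 0.037 0; 0.05 0 0 0.037 0;0.05 0 0 0.037 0'; python3 nudge.py '0.08 0 0 0 0; 0.08 0 0 0 0; 0.08 0 0 0 0; 0.08 0 0 0 0'; python3 nudge.py '0.08 0 0 -0.04 0; 0.08 0 0 -0.08 0; 0.07 0 0 -0.08 -0.15; 0.06 0 0 -0.08 -0.3; 0.06 0 0 -0.08 -0.45; 0.06 0 0 -0.08 -0.6; 0.06 0 0 -0.08 -0.75; 0.06 0 0 -0.08 -0.9; 0.06 0 0 -0.08 -1.05;  0.06 0 0 -0.08 -1.2'; python3 nudge.py '0.06 0 0 0 -0.15; 0.06 0 0 0 -0.3; 0.06 0 0 0 -0.37;0.06 0 0 0 -0.37; 0.06 0 0 0 -0.37'; python3 d.py "0.4202 -0.1103 0.013 1.511"
python3 - <<'E'
from h import *
t=ctrl.camera("top")[:,:,::-1];s=ctrl.camera("side")[:,:,::-1]
a=np.hstack([cv2.resize(t[180:255,220:320],(400,300)),cv2.resize(s[170:260,180:300],(400,300))]);cv2.imwrite("pics/c3.png",a)
E
```

```text
t: 6.5
tool_pos: [0.4204, -0.1105, 0.0043]
tool_rot: [3.141, 0.0, 1.511]
force: [0.3, -0.4, -1.9]
width: 0.064
grasp_force: 30.0
t: 6.9
tool_pos: [0.4202, -0.1105, 0.004]
tool_rot: [3.141, 0.0, 1.511]
force: [-0.3, -0.1, 0.1]
width: 0.0802
grasp_force: 0.0
t: 7.9
tool_pos: [0.4198, -0.1104, 0.0837]
tool_rot: [3.142, 0.0, 2.717]
force: [-0.0, -0.7, -0.1]
width: 0.0601
grasp_force: 0.0
t: 8.4
tool_pos: [0.4198, -0.1104, 0.0837]
tool_rot: [-3.142, 0.0, 3.079]
force: [-0.1, 0.1, -0.3]
width: 0.06
grasp_force: 0.0
at [ 0.4198 -0.1104  0.0837] phi 1.508 q [-0.31 -0.04  2.25 -0.    0.93 -1.82] F [-0.1  0.1 -0.3] w 0.06 t 8.4
0.4202 -0.1103 0.013 1.511 -> [-0.0004  0.0001  0.0707] turn -0.003 rows 1.4
```

View pics/c3.png

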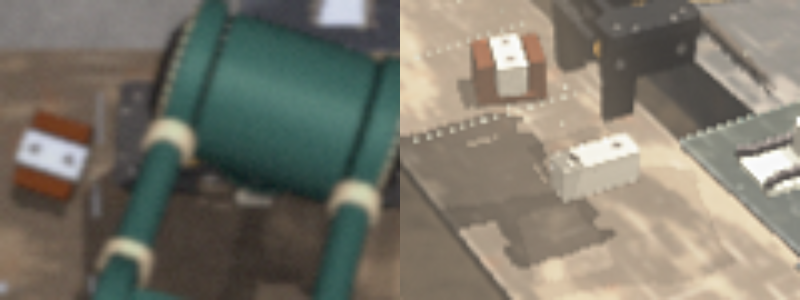

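The long packer stands flat on the plank at (595,165) in the crop, pointing along x, with the gripper turned over it. Now I grip it by the sides with the tips about 14 mm up.

```bash
python3 nudge.py '0.06 0 0 0.03 0; 0.06 0 0 0.055 0; 0.06 0 0 0.07 0; 0.06 0 0 0.07 0; 0.06 0 0 0.07 0'; python3 nudge.py '0.01 0 0 0 0; 0.01 0 0 0 0; 0.01 0 0 0 0; 0.01 0 0 0 0; 0.01 0 0 0 0; 0.01 0 0 0 0';  python3 nudge.py '0.01 0 0 -0.03 0; 0.01 0 0 -0.06 0; 0.01 0 0 -0.06 0; 0.01 0 0 -0.06 0'; python3 d.py "0.4855 -0.1743 0.074 1.511" "0.515 -0.1758 0.074 1.511" "0.515 -0.1758 0.029 1.511" "0.5465 -0.178 0.029 1.511"
```

```text
t: 9.0
tool_pos: [0.4198, -0.1104, 0.0138]
tool_rot: [3.141, -0.001, 3.08]
force: [0.0, 0.2, 0.5]
width: 0.0601
grasp_force: 0.0
t: 9.6
tool_pos: [0.4202, -0.1108, 0.0142]
tool_rot: [-3.141, 0.001, 3.081]
force: [-1.5, -1.1, 3.2]
width: 0.024
grasp_force: 30.0
t: 10.0
tool_pos: [0.4198, -0.1103, 0.0735]
tool_rot: [-3.142, 0.001, 3.081]
force: [-0.9, 0.6, -2.7]
width: 0.0237
grasp_force: 30.0
at [ 0.4198 -0.1103  0.0735] phi 1.51 q [-0.31 -0.02  2.26  0.    0.91 -1.82] F [-0.9  0.6 -2.7] w 0.0237 t 10.0
0.4855 -0.1743 0.074 1.511 -> [-0.0694 -0.0599 -0.0005] turn -0.001 rows 1.8
0.515 -0.1758 0.074 1.511 -> [-0.099  -0.0596 -0.0005] turn -0.001 rows 2.3
0.515 -0.1758 0.029 1.511 -> [-0.099  -0.0596  0.0445] turn -0.001 rows 2.5
0.5465 -0.178 0.029 1.511 -> [-0.1306 -0.0598  0.0445] turn -0.001 rows 3.0
```

```bash
python3 nudge.py '0.01 -0.04 -0.025 0 0; 0.01 -0.08 -0.05 0 0; 0.01 -0.096 -0.0596 0 0; 0.01 -0.096 -0.0596 0 0; 0.01 -0.096 -0.0596 0.015 0; 0.01 -0.096 -0.0596 0.03 0; 0.01 -0.096 -0.0596 0.03 0; 0.01 -0.096 -0.0596 0.03 0; 0.01 -0.096 -0.0596 0.03 0';  python3 d.py "0.512 -0.1756 0.029 1.511"
python3 - <<'E'
from h import *
t=ctrl.camera("top")[:,:,::-1];s=ctrl.camera("side")[:,:,::-1]
a=np.hstack([cv2.resize(t[130:205,270:370],(400,300)),cv2.resize(s[180:255,265:365],(400,300),interpolation=cv2.INTER_CUBIC)]);cv2.imwrite("pics/c4.png",a)
E
```

```text
t: 10.9
tool_pos: [0.5117, -0.1754, 0.0437]
tool_rot: [3.142, -0.0, 3.081]
force: [0.2, -0.8, -2.8]
width: 0.024
grasp_force: 30.0
at [ 0.5117 -0.1754  0.0437] phi 1.51 q [-0.38  0.22  2.06 -0.    0.87 -1.89] F [ 0.2 -0.8 -2.8] w 0.024 t 10.9
0.512 -0.1756 0.029 1.511 -> [-0.0003 -0.0002  0.0147] turn -0.001 rows 0.3
```

View pics/c4.png

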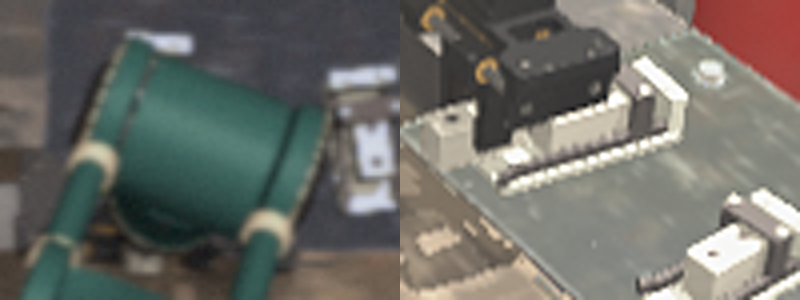

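In the side crop the packer sits in line with the channel mouth, behind the first packer with a gap. Now I lower it.

```bash
python3 nudge.py '0.01 0 0 0.008 0; 0.01 0 0 0.0142 0; 0.01 0 0 0.0142 0; 0.01 0 0 0.0142 0'; python3 nudge.py '0.01 -0.008 0 0 0; 0.01 -0.014 0 0 0; 0.01 -0.018 0 0 0; 0.01 -0.022 0 0 0; 0.01 -0.026 0 0 0; 0.01 -0.028 0 0 0; 0.01 -0.028 0 0 0'
```

```text
t: 11.4
tool_pos: [0.5117, -0.1756, 0.0291]
tool_rot: [3.141, -0.001, 3.081]
force: [0.2, 0.1, -3.0]
width: 0.024
grasp_force: 30.0
t: 12.1
tool_pos: [0.5406, -0.1775, 0.0295]
tool_rot: [-3.142, 0.001, 3.081]
force: [0.1, 0.9, -2.3]
width: 0.0241
grasp_force: 30.0
```

```bash
for i in 1; do python3 nudge.py '0.01 -0.003 0 0 0; 0.01 -0.003 0 0 0' | grep -E "pos|force|width"; python3 nudge.py '0.01 -0.002 0 0 0; 0.01 -0.002 0 0 0' | grep -E "pos|force|width"; python3 nudge.py '0.01 -0.002 0 0 0; 0.01 -0.002 0 0 0' | grep -E "pos|force|width"; done
```

```text
tool_pos: [0.5433, -0.1776, 0.0295]
force: [0.1, 0.0, -2.4]
width: 0.0236
grasp_force: 30.0
tool_pos: [0.5452, -0.1777, 0.0295]
force: [-1.8, 0.9, -2.3]
width: 0.0234
grasp_force: 30.0
tool_pos: [0.5473, -0.1779, 0.0295]
force: [-1.1, 0.5, -2.9]
width: 0.0235
grasp_force: 30.0
```

```bash
python3 nudge.py '0.01 -0.002 0 0 0; 0.01 -0.002 0 0 0' | grep -E "pos|force|width"; python3 nudge.py '0.01 -0.002 0 0 0; 0.01 -0.002 0 0 0' | grep -E "pos|force|width"; python3 nudge.py '0.01 -0.001 0 0 0; 0.01 -0.001 0 0 0' | grep -E "pos|force|width"
```

```text
tool_pos: [0.5481, -0.1778, 0.0293]
force: [-4.7, 0.5, 0.3]
width: 0.024
grasp_force: 30.0
tool_pos: [0.5481, -0.1777, 0.029]
force: [-9.6, -0.6, 4.0]
width: 0.0238
grasp_force: 30.0
tool_pos: [0.5481, -0.1777, 0.0288]
force: [-12.4, -0.0, 6.1]
width: 0.0238
grasp_force: 30.0
```

It stopped at x=0.548 with the force rising to 12 N, so both packers are home. I release and raise, then go to the short stand.

```bash
python3 nudge.py '0.01 0.003 0 0 0; 0.01 0.003 0 0 0;0.05 0.003 0 0 0; 0.05 0.003 0 0 0; 0.05 0.003 0 0 0; 0.05 0.003 0 -0.03 0; 0.05 0.003 0 -0.08 0; 0.05 0.003 0 -0.08 0; 0.05 0.003 0 -0.08 0'; python3 d.py "0.4213 0.0348 0.1 1.256"
```

```text
t: 14.2
tool_pos: [0.5512, -0.1786, 0.112]
tool_rot: [-3.14, 0.005, 3.081]
force: [-0.9, -0.6, -0.1]
width: 0.0501
grasp_force: 0.0
at [ 0.5512 -0.1786  0.112 ] phi 1.51 q [-0.36  0.19  1.94  0.    1.   -1.87] F [-0.9 -0.6 -0.1] w 0.0501 t 14.2
0.4213 0.0348 0.1 1.256 -> [0.1426 0.2052 0.012 ] turn 0.254 rows 5.0
```

```bash
python3 nudge.py '0.07 0.03 0.041 0.002 0.05; 0.07 0.057 0.082 0.004 0.1; 0.07 0.086 0.123 0.006 0.15; 0.07 0.114 0.164 0.008 0.2; 0.07 0.1426 0.2052 0.012 0.254; 0.07 0.1426 0.2052 0.012 0.254; 0.07 0.1426 0.2052 0.012 0.254; 0.07 0.1426 0.2052 0.012 0.254'; python3 d.py "0.4213 0.0348 0.012 1.256"
python3 - <<'E'
from meas import *
t=ctrl.camera("top")[:,:,::-1].copy();s=ctrl.camera("side")[:,:,::-1].copy()
for thr in(150,170):
  for b,a in blobs(t,(293,150,25,45),thr): 
    P=np.array([onz("top",p,.044) for p in b]);print(b.round(1).tolist(),P.mean(0).round(4),np.ptp(P[:,0]))
a=np.hstack([cv2.resize(t[125:200,275:375],(400,300),interpolation=cv2.INTER_CUBIC),cv2.resize(s[180:255,265:365],(400,300),interpolation=cv2.INTER_CUBIC)]);cv2.imwrite("pics/c5.png",a)
E
```

```text
t: 15.0
tool_pos: [0.4195, 0.0351, 0.0971]
tool_rot: [-3.141, -0.0, 2.827]
force: [-1.0, 0.3, 1.0]
width: 0.0702
grasp_force: 0.0
at [0.4195 0.0351 0.0971] phi 1.256 q [ 0.02 -0.09  2.26 -0.    0.96 -1.23] F [-1.   0.3  1. ] w 0.0702 t 15.0
0.4213 0.0348 0.012 1.256 -> [-0.0018  0.0003  0.0851] turn 0.0 rows 1.7
[[301.2, 185.5], [303.5, 151.2], [312.9, 151.8], [310.5, 186.1]] [ 0.5652 -0.178   0.044 ] 0.10161340249049955
[[301.6, 185.0], [303.9, 151.6], [312.6, 152.2], [310.3, 185.6]] [ 0.5652 -0.1782  0.044 ] 0.09903434884144535
```

View pics/c5.png

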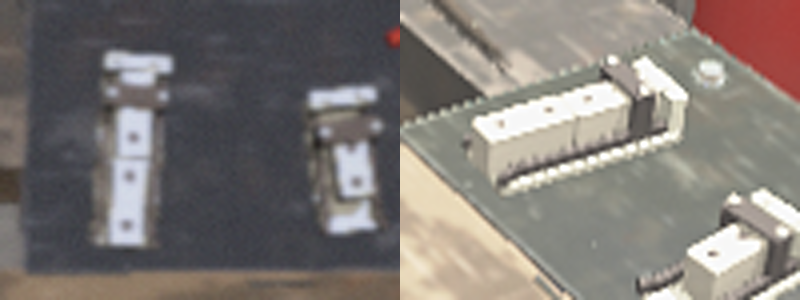

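The long row is done: both packers are home and touching, and the rear one ends at the mouth (125,243 in the crop). Now the short one.

```bash
python3 nudge.py '0.07 -0.001 0 0.04 0; 0.07 -0.001 0 0.07 0; 0.07 -0.001 0 0.083 0; 0.07 -0.001 0 0.085 0; 0.07 -0.001 0 0.085 0'; python3 nudge.py '0.03 0 0 0 0; 0.03 0 0 0 0; 0.03 0 0 0 0; 0.03 0 0 0 0; 0.03 0 0 0 0; 0.03 0 0 0 0'; python3 nudge.py '0.03 0 0 -0.01 0; 0.03 0 0 -0.03 0; 0.03 0 0 -0.06 0; 0.03 0 0 -0.09 0; 0.03 0 0 -0.09 0; 0.03 0 0 -0.09 0'; python3 d.py "0.42 -0.19 0.1 0.14" "0.42 -0.19 0.0045 0.14"
```

```text
t: 15.6
tool_pos: [0.4205, 0.0344, 0.0123]
tool_rot: [-3.141, -0.001, 2.825]
force: [0.4, 0.3, 0.0]
width: 0.0703
grasp_force: 0.0
t: 16.2
tool_pos: [0.4209, 0.0351, 0.0134]
tool_rot: [3.141, 0.002, 2.827]
force: [-0.5, -1.6, 5.3]
width: 0.0458
grasp_force: 30.0
t: 16.8
tool_pos: [0.4201, 0.0354, 0.1027]
tool_rot: [3.141, 0.001, 2.827]
force: [-0.1, -0.0, -2.3]
width: 0.0457
grasp_force: 30.0
at [0.4201 0.0354 0.1027] phi 1.256 q [ 0.02 -0.09  2.26  0.    0.97 -1.23] F [-0.1 -0.  -2.3] w 0.0457 t 16.8
0.42 -0.19 0.1 0.14 -> [-0.0696 -0.2143  0.0027] turn 1.116 rows 7.4
0.42 -0.19 0.0045 0.14 -> [-0.0696 -0.2143  0.0982] turn 1.116 rows 7.4
```

```bash
python3 nudge.py '0.03 -0.009 -0.027 0 0.14; 0.03 -0.018 -0.054 0 0.28; 0.03 -0.027 -0.081 0 0.42; 0.03 -0.035 -0.108 0 0.56; 0.03 -0.044 -0.135 0 0.7; 0.03 -0.053 -0.162 0 0.84; 0.03 -0.062 -0.19 0 0.98; 0.03 -0.0696 -0.2143 0.02 1.116; 0.03 -0.0696 -0.2143 0.06 1.116; 0.03 -0.0696 -0.2143 0.06 1.116'; python3 nudge.py '0.03 0 0 0.01 0; 0.03 0 0 0.02 0; 0.03 0 0 0.02 0; 0.03 0 0 0.02 0'; python3 d.py "0.42 -0.19 0.0053 0.14"
```

```text
t: 17.8
tool_pos: [0.4136, -0.1877, 0.0359]
tool_rot: [-3.13, -0.008, 1.709]
force: [-2.6, 0.4, -2.9]
width: 0.0455
grasp_force: 30.0
t: 18.2
tool_pos: [0.4204, -0.1899, 0.023]
tool_rot: [3.141, 0.0, 1.712]
force: [0.5, 0.1, -1.6]
width: 0.0461
grasp_force: 30.0
at [ 0.4204 -0.1899  0.023 ] phi 0.141 q [-0.48  0.11  2.23  0.    0.79 -0.62] F [ 0.5  0.1 -1.6] w 0.0461 t 18.2
0.42 -0.19 0.0053 0.14 -> [-0.     -0.0004  0.0177] turn 0.001 rows 0.4
```

```bash
python3 nudge.py '0.03 0 0 0.01 0; 0.03 0 0 0.0177 0; 0.03 0 0 0.0177 0; 0.03 0 0 0.0177 0'; python3 nudge.py '0.066 0 0 0 0; 0.066 0 0 0 0; 0.066 0 0 0 0; 0.066 0 0 0 0'; python3 nudge.py '0.066 0 0 -0.04 0; 0.066 0 0 -0.08 0; 0.06 0 0 -0.08 0.15; 0.06 0 0 -0.08 0.3; 0.06 0 0 -0.08 0.45; 0.06 0 0 -0.08 0.6; 0.06 0 0 -0.08 0.75; 0.06 0 0 -0.08 0.9; 0.06 0 0 -0.08 1.05;  0.06 0 0 -0.08 1.2'; python3 nudge.py '0.06 0 0 0 0.15; 0.06 0 0 0 0.3; 0.06 0 0 0 0.37;0.06 0 0 0 0.37; 0.06 0 0 0 0.37'; python3 d.py "0.4203 -0.19 0.0145 -1.431"
```

```text
t: 18.6
tool_pos: [0.4203, -0.1902, 0.0048]
tool_rot: [3.141, 0.0, 1.711]
force: [-0.5, -1.0, -1.3]
width: 0.0454
grasp_force: 30.0
t: 19.0
tool_pos: [0.4199, -0.1901, 0.0049]
tool_rot: [3.142, 0.0, 1.711]
force: [-0.1, -2.0, 1.0]
width: 0.0661
grasp_force: 0.0
t: 20.0
tool_pos: [0.4198, -0.1901, 0.0848]
tool_rot: [-3.142, 0.0, 0.505]
force: [0.1, 0.2, 0.4]
width: 0.0603
grasp_force: 0.0
t: 20.5
tool_pos: [0.4198, -0.1901, 0.0848]
tool_rot: [-3.142, 0.0, 0.143]
force: [-0.7, -0.4, 0.0]
width: 0.06
grasp_force: 0.0
at [ 0.4198 -0.1901  0.0848] phi -1.428 q [-0.48  0.01  2.2  -0.    0.93  0.95] F [-0.7 -0.4  0. ] w 0.06 t 20.5
0.4203 -0.19 0.0145 -1.431 -> [ 0.0005 -0.      0.0703] turn 0.003 rows 1.4
```

```bash
python3 nudge.py '0.06 0 0 0.03 0; 0.06 0 0 0.055 0; 0.06 0 0 0.07 0; 0.06 0 0 0.07 0; 0.06 0 0 0.07 0'; python3 nudge.py '0.01 0 0 0 0; 0.01 0 0 0 0; 0.01 0 0 0 0; 0.01 0 0 0 0; 0.01 0 0 0 0; 0.01 0 0 0 0';  python3 nudge.py '0.01 0 0 -0.03 0; 0.01 0 0 -0.06 0; 0.01 0 0 -0.06 0; 0.01 0 0 -0.06 0'
python3 - <<'E'
from h import *
print("rear",onz("top",(364.1,173.4),.044),onz("top",(364.5,175.65),.044),"front vis",onz("top",(362.2,160.7),.044))
for p in [(316.,380),(378,375)]: pass
# floor mouth corners from crop c1 (5x): left (322,257) right (381,249)
for p in [(322,257),(381,249)]: print("mouth",onz("top",(p[0]/5+293-.5,p[1]/5+132-.5),.014))
for p in [(352.2,151.8),(368.6,150.),(351.7,147.5),(368.1,145.6)]: print("stop",onz("top",p,.044))
E
python3 d.py "0.508 -0.347 0.075 -1.433" "0.508 -0.347 0.045 -1.433"
```

```text
t: 21.0
tool_pos: [0.4198, -0.1901, 0.0148]
tool_rot: [-3.141, 0.001, 0.142]
force: [-0.2, -0.3, 0.1]
width: 0.0604
grasp_force: 0.0
t: 21.6
tool_pos: [0.4204, -0.1905, 0.0153]
tool_rot: [3.141, -0.001, 0.141]
force: [0.4, -2.0, 3.2]
width: 0.0234
grasp_force: 30.0
t: 22.0
tool_pos: [0.4199, -0.1901, 0.0746]
tool_rot: [3.141, -0.001, 0.141]
force: [0.5, 0.8, -2.3]
width: 0.0239
grasp_force: 30.0
rear [ 0.55217713 -0.34141405  0.044     ] [ 0.54565495 -0.34244328  0.044     ] front vis [ 0.58913278 -0.33659852  0.044     ]
mouth [ 0.52887716 -0.32606546  0.014     ]
mouth [ 0.53382866 -0.36051684  0.014     ]
stop [ 0.61502654 -0.30827797  0.044     ]
stop [ 0.62056897 -0.35549413  0.044     ]
stop [ 0.62764923 -0.30701127  0.044     ]
stop [ 0.6334899  -0.35428181  0.044     ]
at [ 0.4199 -0.1901  0.0746] phi -1.43 q [-0.48  0.03  2.2   0.    0.91  0.95] F [ 0.5  0.8 -2.3] w 0.0239 t 22.0
0.508 -0.347 0.075 -1.433 -> [ 0.0652  0.1677 -0.0004] turn 0.003 rows 3.6
0.508 -0.347 0.045 -1.433 -> [0.0652 0.1677 0.0296] turn 0.003 rows 3.6
```

```bash
python3 nudge.py '0.01 0.017 0.042 0 0; 0.01 0.034 0.084 0 0; 0.01 0.051 0.126 0 0; 0.01 0.0665 0.167 0 0; 0.01 0.0665 0.167 0 0; 0.01 0.0665 0.167 0.015 0; 0.01 0.0665 0.167 0.03 0; 0.01 0.0665 0.167 0.03 0; 0.01 0.0665 0.167 0.03 0';  python3 d.py "0.51 -0.3463 0.0302 -1.433"
python3 - <<'E'
from h import *
t=ctrl.camera("top")[:,:,::-1];s=ctrl.camera("side")[:,:,::-1]
a=np.hstack([cv2.resize(t[130:205,320:420],(400,300)),cv2.resize(s[200:275,290:390],(400,300),interpolation=cv2.INTER_CUBIC)]);cv2.imwrite("pics/c6.png",a)
E
```

```text
t: 22.9
tool_pos: [0.5074, -0.3441, 0.0428]
tool_rot: [-3.139, 0.003, 0.142]
force: [-0.4, 0.4, -2.0]
width: 0.0236
grasp_force: 30.0
at [ 0.5074 -0.3441  0.0428] phi -1.429 q [-0.64  0.34  1.9   0.    0.91  0.79] F [-0.4  0.4 -2. ] w 0.0236 t 22.9
0.51 -0.3463 0.0302 -1.433 -> [0.0023 0.0025 0.0126] turn 0.004 rows 0.3
```

View pics/c6.png

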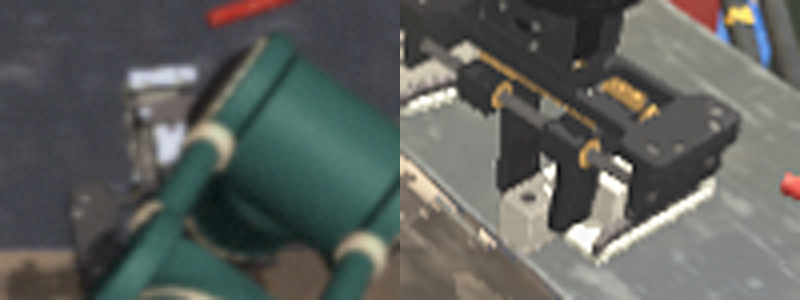

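The packer is held just before the short mouth (520,215 in the crop), in line with it. I settle, correct the offset and lower.

```bash
python3 nudge.py '0.01 0 0 0 0; 0.01 0 0 0 0' >/dev/null;  python3 d.py "0.51 -0.3463 0.0302 -1.433"
```

```text
at [ 0.5097 -0.3463  0.0458] phi -1.43 q [-0.64  0.34  1.9  -0.    0.91  0.79] F [-1.4  0.1 -2.7] w 0.0236 t 23.2
0.51 -0.3463 0.0302 -1.433 -> [0.0003 0.     0.0156] turn 0.003 rows 0.3
```

```bash
python3 nudge.py '0.01 0 0 0.008 0.003; 0.01 0 0 0.0155 0.003; 0.01 0 0 0.0155 0.003; 0.01 0 0 0.0155 0.003'; python3 nudge.py '0.01 0.006 0 0 0; 0.01 0.012 0 0 0; 0.01 0.016 0 0 0; 0.01 0.02 0 0 0; 0.01 0.024 0 0 0; 0.01 0.028 0 0 0; 0.01 0.028 0 0 0'
```

```text
t: 23.6
tool_pos: [0.5087, -0.3458, 0.0285]
tool_rot: [-3.141, 0.001, 0.138]
force: [0.2, 0.9, -3.4]
width: 0.0239
grasp_force: 30.0
t: 24.3
tool_pos: [0.5334, -0.3422, 0.0303]
tool_rot: [-3.139, 0.007, 0.138]
force: [-13.0, 1.0, 12.3]
width: 0.0236
grasp_force: 30.0
```

Run:
```python
from h import *
s=ctrl.camera("side")[:,:,::-1]
cv2.imwrite("pics/c7.png",cv2.resize(s[200:275,290:390],(800,600),interpolation=cv2.INTER_CUBIC))
```

```text
(no output)
```

View pics/c7.png

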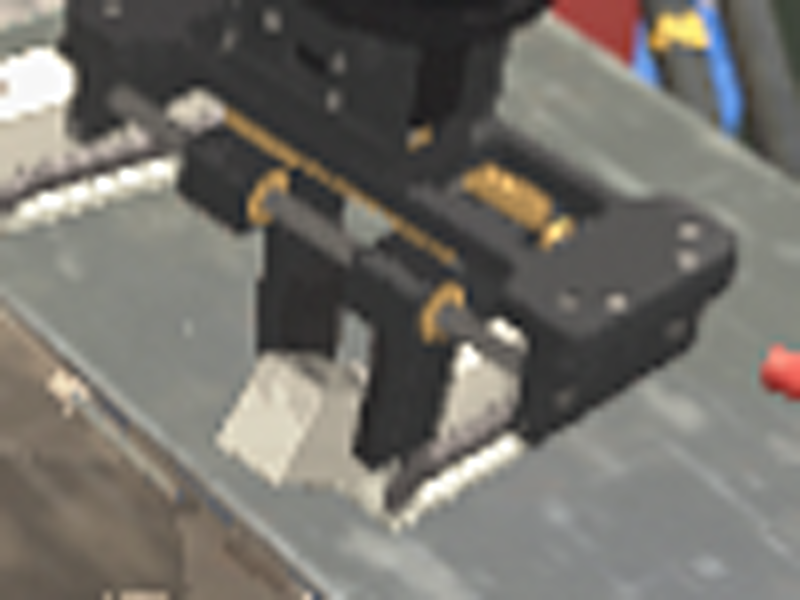

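The packer's nose caught the floor step and it pitched nose-down in the grip. I lift off, return to the plank and measure the tilt before setting it flat.

```bash
python3 nudge.py '0.01 -0.012 0 -0.002 0; 0.01 -0.025 0 -0.01 0; 0.01 -0.025 0 -0.03 0; 0.01 -0.025 0 -0.05 0; 0.01 -0.025 0 -0.05 0; 0.01 -0.025 0 -0.05 0'; python3 d.py "0.42 -0.22 0.08 -1.433"
```

```text
t: 24.95
tool_pos: [0.5123, -0.346, 0.0799]
tool_rot: [3.14, -0.001, 0.138]
force: [-0.7, -0.2, -4.1]
width: 0.0236
grasp_force: 30.0
at [ 0.5123 -0.346   0.0799] phi -1.433 q [-0.63  0.3   1.87  0.    0.97  0.8 ] F [-0.7 -0.2 -4.1] w 0.0236 t 24.95
0.42 -0.22 0.08 -1.433 -> [-7.410e-02 -1.375e-01 -1.000e-04] turn -0.0 rows 3.1
```

```bash
python3 nudge.py '0.01 -0.025 -0.045 0 0; 0.01 -0.05 -0.09 0 0; 0.01 -0.074 -0.1375 0 0; 0.01 -0.074 -0.1375 0 0; 0.01 -0.074 -0.1375 0.02 0; 0.01 -0.074 -0.1375 0.04 0; 0.01 -0.074 -0.1375 0.04 0;0.01 -0.074 -0.1375 0.04 0'|grep -E "pos|force"; python3 nudge.py '0.01 0 0 0.01 0; 0.01 0 0 0.01 0; 0.01 0 0 0.01 0'|grep -E "pos|force"; python3 nudge.py '0.01 0 0 0.003 0; 0.01 0 0 0.005 0; 0.01 0 0 0.005 0'|grep -E "pos|force"
python3 - <<'E'
from meas import *
s=ctrl.camera("side")[:,:,::-1].copy(); np.save("s2.npy",s)
g=ctrl.get_obs()["tool_pos"]; print(g,proj("side",g))
for thr in(150,185):
    for b,a in blobs(s,(225,170,70,70),thr): print(thr,b.round(1).tolist(),a)
E
```

```text
tool_pos: [0.4193, -0.2194, 0.0385]
force: [-0.3, 0.3, -1.6]
grasp_force: 30.0
tool_pos: [0.42, -0.2198, 0.0293]
force: [-0.2, -0.2, -1.4]
grasp_force: 30.0
tool_pos: [0.4198, -0.2196, 0.0241]
force: [0.3, 1.2, -2.3]
grasp_force: 30.0
[ 0.41984162 -0.21961323  0.02421287] [[261.33989818 240.84337174]]
150 [[231.7, 222.4], [244.9, 211.8], [264.5, 236.3], [251.2, 246.9]] 184.78125
150 [[275.9, 189.9], [294.4, 189.9], [294.4, 212.6], [275.9, 212.6]] 242.03125
150 [[221.4, 180.6], [225.2, 176.5], [233.9, 184.6], [230.1, 188.7]] 42.90625
150 [[244.1, 185.8], [245.8, 166.5], [295.4, 170.8], [293.8, 190.1]] 280.21875
185 [[285.1, 205.6], [294.4, 205.6], [294.4, 212.4], [285.1, 212.4]] 41.4375
185 [[254.9, 179.9], [281.5, 171.3], [284.6, 180.8], [258.0, 189.5]] 81.5625
```

```bash
python3 nudge.py '0.01 0 0 0.002 0; 0.01 0 0 0.002 0'|grep -E "pos|^force"; python3 nudge.py '0.01 0 0 0.002 0; 0.01 0 0 0.002 0'|grep -E "pos|^force"; python3 nudge.py '0.01 0 0 0.002 0; 0.01 0 0 0.002 0'|grep -E "pos|^force"; python3 nudge.py '0.01 0 0 0.001 0; 0.01 0 0 0.001 0'|grep -E "pos|^force"
```

```text
tool_pos: [0.4198, -0.2196, 0.0222]
force: [-0.3, 0.4, -3.0]
tool_pos: [0.4198, -0.2196, 0.0201]
force: [-0.3, 0.5, -1.8]
tool_pos: [0.42, -0.2197, 0.0181]
force: [0.5, -0.5, -2.8]
tool_pos: [0.4201, -0.2198, 0.0178]
force: [-1.2, 0.6, 2.9]
```

```bash
python3 nudge.py '0.01 0 0 0.001 0; 0.01 0 0 0.001 0'|grep -E "pos|^force"; python3 nudge.py '0.01 0 0 0.001 0; 0.01 0 0 0.001 0'|grep -E "pos|^force";python3 nudge.py '0.01 0 0 0.001 0; 0.01 0 0 0.001 0'|grep -E "pos|^force"; python3 nudge.py '0.01 0 0 0.001 0; 0.01 0 0 0.001 0'|grep -E "pos|^force"
```

```text
tool_pos: [0.4202, -0.2197, 0.0176]
force: [-3.9, 3.5, 10.6]
tool_pos: [0.4203, -0.2198, 0.0174]
force: [-6.5, 4.2, 19.1]
tool_pos: [0.4204, -0.2198, 0.0173]
force: [-8.2, 5.4, 26.2]
tool_pos: [0.4209, -0.2199, 0.0169]
force: [-8.6, 6.3, 32.1]
```

```bash
python3 nudge.py '0.01 0 0 -0.003 0; 0.01 0 0 -0.003 0; 0.06 0 0 -0.003 0; 0.06 0 0 -0.003 0; 0.06 0 0 -0.003 0; 0.06 0 0 -0.003 0; 0.06 0 0 -0.04 0; 0.06 0 0 -0.08 0; 0.06 0 0 -0.1 0'; python3 nudge.py '0.06 -0.05 0 0 0; 0.06 -0.05 0.04 0 0;  0.06 -0.05 0.09 0 0; 0.06 -0.05 0.14 0 0; 0.06 -0.05 0.19 0 0; 0.06 -0.05 0.19 0 0; 0.06 -0.05 0.19 0 0; 0.06 -0.05 0.19 0 0'|grep pos
python3 - <<'E'
from meas import *
t=ctrl.camera("top")[:,:,::-1].copy();s=ctrl.camera("side")[:,:,::-1].copy(); np.save("t.npy",t);np.save("s.npy",s)
p=proj("top",[.42,-.22,.03])[0];q=proj("side",[.42,-.22,.03])[0];print(p,q)
x,y=int(p[0])-22,int(p[1])-22;
for thr in(140,165):
  for b,a in blobs(t,(x,y,44,44),thr):
    for z in(.03,.024):
        P=np.array([onz("top",c,z) for c in b]);e=[P[1]-P[0],P[2]-P[1]];m=max(e,key=np.linalg.norm)
        print(thr,z,b.round(1).tolist(),P.mean(0).round(4),[np.linalg.norm(v).round(4) for v in e],np.arctan2(m[1],m[0]))
qx,qy=int(q[0])-50,int(q[1])-37
a=np.hstack([cv2.resize(t[y-8:y+52,x-18:x+62],(400,300),interpolation=cv2.INTER_CUBIC),cv2.resize(s[qy:qy+75,qx:qx+100],(400,300),interpolation=cv2.INTER_CUBIC)]);cv2.imwrite("pics/c8.png",a)
print(ctrl.get_obs()["t"])
E
```

```text
t: 28.9
tool_pos: [0.4214, -0.2206, 0.1162]
tool_rot: [3.139, -0.003, 0.138]
force: [0.4, -1.2, 0.3]
width: 0.0597
grasp_force: 0.0
tool_pos: [0.3959, -0.4134, 0.1125]
[321.4683661  219.46343951] [261.5626555  238.98308818]
140 0.03 [[316.6, 220.8], [325.5, 219.4], [328.0, 236.0], [319.1, 237.4]] [ 0.3945 -0.2221  0.03  ] [np.float64(0.0259), np.float64(0.0479)] -2.9980267653436004
140 0.024 [[316.6, 220.8], [325.5, 219.4], [328.0, 236.0], [319.1, 237.4]] [ 0.3948 -0.2229  0.024 ] [np.float64(0.026), np.float64(0.0481)] -2.9980267653436012
165 0.03 [[317.1, 221.1], [325.2, 220.0], [327.5, 235.8], [319.4, 237.0]] [ 0.3943 -0.2222  0.03  ] [np.float64(0.0235), np.float64(0.0455)] -3.0035152358522743
165 0.024 [[317.1, 221.1], [325.2, 220.0], [327.5, 235.8], [319.4, 237.0]] [ 0.3946 -0.2229  0.024 ] [np.float64(0.0236), np.float64(0.0457)] -3.003515235852274
29.8
```

```bash
python3 - <<'E'
from meas import *
np.set_printoptions(precision=4,suppress=True)
for thr in (200,215):
    for b,a in blobs(s,(225,215,60,55),thr): print("side",thr,b.round(1).tolist(),b.mean(0),a, tri((322.35,228.5),b.mean(0)))
for z in(.03,.024): print(z,proj("side",np.array([[.3944,-.2221,z]])))
for thr in(150,165):
    for b,a in blobs(t,(352,157,24,19),thr): print("inrow",thr,b.round(1).tolist(),np.array([onz("top",c,.044) for c in b]).mean(0))
E
python3 d.py "0.3944 -0.2221 0.0145 -1.43" "0.3944 -0.2221 0.08 -1.43"
```

```text
side 200 [[241.3, 246.2], [248.7, 232.2], [272.5, 245.0], [265.1, 259.0]] [256.8963 245.6015] 171.25 (array([ 0.3987, -0.2255,  0.0222]), np.float64(0.009266982692065261))
side 215 [[241.9, 243.7], [259.8, 234.8], [263.6, 242.4], [245.7, 251.3]] [252.775 243.05 ] 134.6875 (array([ 0.3943, -0.2224,  0.03  ]), np.float64(0.00039576106981583796))
0.03 [[252.6438 242.9744]]
0.024 [[252.5909 244.9854]]
inrow 150 [[357.9, 161.0], [366.4, 159.7], [368.7, 175.0], [360.2, 176.3]] [ 0.5679 -0.3393  0.044 ]
inrow 165 [[358.2, 161.3], [366.2, 160.1], [368.4, 175.0], [360.4, 176.2]] [ 0.5675 -0.3393  0.044 ]
at [ 0.3962 -0.4131  0.1129] phi -1.432 q [-0.85  0.18  1.95  0.    1.01  0.58] F [0.1 0.9 0.6] w 0.0603 t 29.8
0.3944 -0.2221 0.0145 -1.43 -> [ 0.0247 -0.1894  0.0984] turn -0.002 rows 4.3
0.3944 -0.2221 0.08 -1.43 -> [ 0.0247 -0.1894  0.0329] turn -0.002 rows 3.9
```

```bash
python3 nudge.py '0.06 0.006 -0.045 0 0; 0.06 0.012 -0.09 0 0; 0.06 0.018 -0.14 0 0; 0.06 0.0247 -0.1894 0 0; 0.06 0.0247 -0.1894 0.033 0; 0.06 0.0247 -0.1894 0.033 0; 0.06 0.0247 -0.1894 0.033 0; 0.06 0.0247 -0.1894 0.033 0'; python3 d.py "0.3944 -0.2221 0.0135 -1.43"
```

```text
t: 30.6
tool_pos: [0.3956, -0.2245, 0.0814]
tool_rot: [3.14, -0.001, 0.137]
force: [0.9, 0.5, -0.3]
width: 0.0598
grasp_force: 0.0
at [ 0.3956 -0.2245  0.0814] phi -1.433 q [-0.57  0.    2.21 -0.    0.92  0.86] F [ 0.9  0.5 -0.3] w 0.0598 t 30.6
0.3944 -0.2221 0.0135 -1.43 -> [-0.0009 -0.0026  0.0679] turn -0.003 rows 1.4
```

```bash
python3 nudge.py '0.06 0 -0.0015 0.03 0; 0.06 0 -0.0015 0.055 0; 0.06 0 -0.0015 0.066 0; 0.06 0 -0.0015 0.068 0; 0.06 0 -0.0015 0.068 0;0.06 0 -0.0015 0.068 0'; python3 nudge.py '0.01 0 0 0 0; 0.01 0 0 0 0; 0.01 0 0 0 0; 0.01 0 0 0 0; 0.01 0 0 0 0; 0.01 0 0 0 0';  python3 nudge.py '0.01 0 0 -0.03 0; 0.01 0 0 -0.06 0; 0.01 0 0 -0.06 0; 0.01 0 0 -0.06 0'; python3 d.py "0.5165 -0.3453 0.075 -1.432"
```

```text
t: 31.2
tool_pos: [0.3958, -0.2232, 0.0135]
tool_rot: [3.14, -0.002, 0.137]
force: [0.1, 0.7, 0.4]
width: 0.0603
grasp_force: 0.0
t: 31.8
tool_pos: [0.395, -0.2224, 0.0125]
tool_rot: [3.141, -0.0, 0.138]
force: [-0.3, -1.0, 1.2]
width: 0.0238
grasp_force: 30.0
t: 32.2
tool_pos: [0.3948, -0.2222, 0.0722]
tool_rot: [3.141, -0.001, 0.138]
force: [-0.2, -0.2, -2.7]
width: 0.0237
grasp_force: 30.0
at [ 0.3948 -0.2222  0.0722] phi -1.433 q [-0.57  0.02  2.22  0.    0.9   0.87] F [-0.2 -0.2 -2.7] w 0.0237 t 32.2
0.5165 -0.3453 0.075 -1.432 -> [ 0.1036  0.1386 -0.0028] turn -0.001 rows 3.5
```

```bash
python3 nudge.py '0.01 0.026 0.035 0 0; 0.01 0.052 0.07 0 0; 0.01 0.078 0.105 0 0; 0.01 0.1036 0.1386 0 0; 0.01 0.1036 0.1386 0 0; 0.01 0.1036 0.1386 0.015 0; 0.01 0.1036 0.1386 0.03 0; 0.01 0.1036 0.1386 0.03 0; 0.01 0.1036 0.1386 0.03 0; 0.01 0.1036 0.1386 0.03 0'; python3 nudge.py '0.01 0 0 0 0; 0.01 0 0 0 0' >/dev/null; python3 d.py "0.5165 -0.3453 0.0285 -1.432"
```

```text
t: 33.2
tool_pos: [0.5161, -0.3448, 0.0425]
tool_rot: [3.142, -0.0, 0.138]
force: [-0.0, -0.1, -1.7]
width: 0.0238
grasp_force: 30.0
at [ 0.5169 -0.3456  0.0433] phi -1.433 q [-0.63  0.35  1.88 -0.    0.91  0.8 ] F [ 0.2 -0.5 -2. ] w 0.0236 t 33.4
0.5165 -0.3453 0.0285 -1.432 -> [-0.0003 -0.0003  0.0148] turn -0.001 rows 0.3
```

```bash
python3 nudge.py '0.01 0 0 0.005 0; 0.01 0 0 0.01 0; 0.01 0 0 0.013 0; 0.01 0 0 0.0145 0; 0.01 0 0 0.0145 0; 0.01 0 0 0.0145 0'; python3 nudge.py '0.01 0.003 0 0 0; 0.01 0.006 0 0 0; 0.01 0.006 0 0 0'|grep -E "pos|^force"; python3 nudge.py '0.01 0.003 0 0 0; 0.01 0.005 0 0 0; 0.01 0.005 0 0 0'|grep -E "pos|^force"
```

```text
t: 34.0
tool_pos: [0.5164, -0.3453, 0.0277]
tool_rot: [-3.142, 0.0, 0.138]
force: [0.6, -0.1, -2.0]
width: 0.0238
grasp_force: 30.0
tool_pos: [0.5231, -0.3446, 0.0281]
force: [-0.5, -0.6, -3.0]
tool_pos: [0.5277, -0.3438, 0.0279]
force: [-0.5, -0.3, -1.7]
```

Sliding freely now. I push on.

```bash
python3 nudge.py '0.01 0.003 0 0 0; 0.01 0.006 0 0 0; 0.01 0.006 0 0 0'|grep -E "pos|^force"; python3 nudge.py '0.01 0.003 0 0 0; 0.01 0.006 0 0 0; 0.01 0.006 0 0 0'|grep -E "pos|^force"; python3 nudge.py '0.01 0.003 0 0 0; 0.01 0.003 0 0 0'|grep -E "pos|^force"; python3 nudge.py '0.01 0.002 0 0 0; 0.01 0.002 0 0 0'|grep -E "pos|^force"
```

```text
tool_pos: [0.5335, -0.3429, 0.0277]
force: [0.2, -0.2, -3.0]
tool_pos: [0.5398, -0.3421, 0.0278]
force: [-0.5, -0.7, -1.7]
tool_pos: [0.5426, -0.3417, 0.0278]
force: [-0.5, -0.4, -2.3]
tool_pos: [0.5444, -0.3415, 0.0278]
force: [-0.8, 0.2, -3.6]
```

```bash
python3 nudge.py '0.01 0.002 0 0 0; 0.01 0.002 0 0 0'|grep -E "pos|^force"; python3 nudge.py '0.01 0.002 0 0 0; 0.01 0.002 0 0 0'|grep -E "pos|^force"; python3 nudge.py '0.01 0.002 0 0 0; 0.01 0.002 0 0 0'|grep -E "pos|^force"; python3 nudge.py '0.01 0.001 0 0 0; 0.01 0.001 0 0 0'|grep -E "pos|^force"
```

```text
tool_pos: [0.5464, -0.3412, 0.0278]
force: [-1.3, -0.6, -1.6]
tool_pos: [0.5484, -0.3409, 0.0278]
force: [-1.3, 0.3, -2.6]
tool_pos: [0.5504, -0.3406, 0.0278]
force: [-0.4, -0.1, -2.1]
tool_pos: [0.5507, -0.3405, 0.0278]
force: [-3.3, 0.1, -0.8]
```

```bash
python3 nudge.py '0.01 0.002 0 0 0; 0.01 0.002 0 0 0'|grep -E "pos|^force"; python3 nudge.py '0.01 0.001 0 0 0; 0.01 0.001 0 0 0'|grep -E "pos|^force"
```

```text
tool_pos: [0.5508, -0.3404, 0.0278]
force: [-9.5, -1.2, 2.8]
tool_pos: [0.5508, -0.3404, 0.0278]
force: [-12.1, -2.4, 5.1]
```

Home. I release, lift, move aside and check.

```bash
python3 nudge.py '0.01 -0.003 0 0 0; 0.01 -0.003 0 0 0; 0.05 -0.003 0 0 0; 0.05 -0.003 0 0 0; 0.05 -0.003 0 0 0; 0.05 -0.003 0 -0.03 0; 0.05 -0.003 0 -0.08 0; 0.05 -0.003 0 -0.12 0; 0.05 -0.003 0 -0.12 0'; python3 nudge.py '0.05 -0.03 -0.03 0 0; 0.05 -0.06 -0.07 0 0; 0.05 -0.09 -0.11 0 0; 0.05 -0.1 -0.15 0 0; 0.05 -0.1 -0.19 0 0; 0.05 -0.1 -0.23 0 0; 0.05 -0.1 -0.27 0 0;0.05 -0.1 -0.27 0 0'|grep pos
python3 - <<'E'
from meas import *
t=ctrl.camera("top")[:,:,::-1].copy();s=ctrl.camera("side")[:,:,::-1].copy()
for roi in((352,150,25,40),(293,148,25,45)):
  for b,a in blobs(t,roi,160):
    P=np.array([onz("top",p,.044) for p in b]);print(b.round(1).tolist(),P.mean(0).round(4),np.ptp(P[:,0]))
a=np.hstack([cv2.resize(t[125:200,285:385],(400,300),interpolation=cv2.INTER_CUBIC),cv2.resize(s[180:264,265:377],(400,300),interpolation=cv2.INTER_CUBIC)]);cv2.imwrite("pics/c9.png",a)
print(ctrl.get_obs()["t"])
E
```

```text
t: 37.7
tool_pos: [0.556, -0.3434, 0.1565]
tool_rot: [3.132, -0.011, 0.138]
force: [0.2, -0.8, 0.4]
width: 0.0501
grasp_force: 0.0
tool_pos: [0.4136, -0.0831, 0.147]
[[357.4, 161.0], [366.0, 160.1], [368.4, 181.5], [359.8, 182.4]] [ 0.5585 -0.3381  0.044 ] 0.06510026863297258
[[351.6, 149.6], [364.6, 149.6], [364.6, 154.4], [351.6, 154.4]] [ 0.6145 -0.3253  0.044 ] 0.01414316398902049
[[301.3, 185.2], [303.9, 151.4], [312.9, 152.1], [310.3, 185.9]] [ 0.5651 -0.1783  0.044 ] 0.1005731599581402
38.6
```

View pics/c9.png

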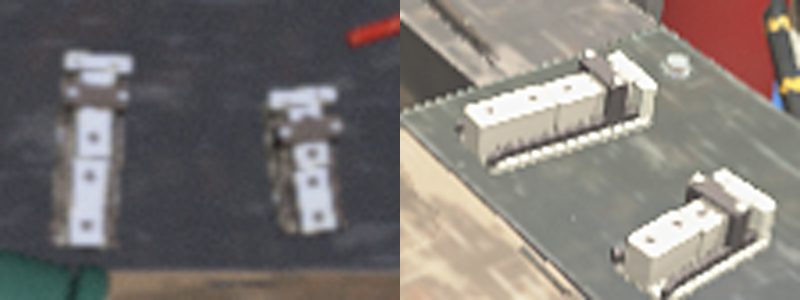

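Both channels show two packers flat, end to end against the stop, with the rear ends just at the mouth ((85,243) and (318,232) in the crop).

```bash
python3 -c "
from cell import ctrl
print(ctrl.close_job())"
```

```text
the job is handed in; nothing more can be done
None
```

The job is handed in: in the final pictures both channels hold their two packers flat, touching and pushed home against the stop, and the arm never went down near the tape roll, punch or bolt, though I took no final measurement of them. The short packer caught on the channel step at the first try, so I reset it on the plank and inserted it again.

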